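# Count a portion and hold the seasoning box open

## Task

Record a portion on the counter unit by swinging its sprung lever all the way to its stop and letting it spring back, then lift the steel seasoning box's lid by its handle and hold it open at 60 degrees from closed so the cook can reach in. The lid falls shut if released, so finish with the gripper still holding it steady at that angle; leave the other things on the counter where they stand.

Things in the scene. Friction and masses are not known exactly. Their poses are not given: they have to be found in the camera images.
- box: open-topped stainless steel seasoning box, 140 mm (x) by 150 mm (y), 110 mm high, fixed to the worktop. Origin: centre of its underside. Its +x points from the front (robot side, with a blank card holder) to the hinged back, y along the hinge, z up.
- box_lid (a joint): angle of the box's steel lid about its hinge: 0 = shut (lid level), grows as the front edge lifts, end stop at 1.45 rad (83 degrees); 60 degrees is 1.047 rad. The lid's weight (0.2 to 0.4 kg) and a light spring always pull it shut: at most about 3 N at the handle.
- lid_hinge (a point): middle of the lid's hinge line, which runs along the box's y at the back rim: in the box's frame x +74 mm, z 110 mm.
- lid_handle (a point): middle of the lid's handle bar: round steel, 10 mm thick, 90 mm long, parallel to the hinge, on two legs (80 mm clear between) rising 45 degrees up and forward from the lid's front edge. Lid shut: 172 mm in front of the hinge, 41 mm above it (151 mm above the worktop), 25 mm clear all round. At 60 degrees: 50 mm in front of the hinge, 170 mm above it. The bar can turn between finger pads.
- tally: portion counter: grey housing 60 by 85 by 52 mm high on a dark steel foot plate 85 by 110 mm screwed to the worktop; four blank white number wheels in its front, the lever on top; stands left or right of the box. Origin: centre of the foot plate's underside; -x is its front (towards the robot), +y to the robot's left, z up.
- tally_lever (a joint): angle of the counter's advance lever about an axis along the counter's x, 63 mm above the worktop over the middle of the counter: 0 = rest, leaning 26 degrees (0.45 rad) to the counter's +y side; it swings over the top to its stop at 0.9 rad, leaning as far to -y. A spring returns it: about 2 N at the knob at rest, 5 N at the stop.
- lever_knob (a point): middle of the lever's upright black knob, 60 mm from the lever's axis; the knob is round, 16 to 18 mm in diameter, and runs along the lever from 38 to 77 mm from the axis. At rest this point is 26 mm to the counter's +y side and 117 mm above the worktop.
- kitchen_timer: bystander: round kitchen timer, 70 mm wide, 51 mm high; stands at the other side of the box from the counter. Origin under its centre.
- toothpick_glass: bystander: tumbler of toothpicks, 62 mm wide, 72 mm high. Origin under its centre.
- squeeze_bottle: bystander: squeeze bottle with nozzle, 56 mm wide, 177 mm high. Origin under its centre.
- grinder: bystander: pepper grinder, 44 mm wide, 124 mm high, behind the box. Origin under its centre.
- order_pad: bystander: ring-bound pad, 150 by 94 by 14 mm, lying flat. Origin under its centre.
- pizza_cutter: bystander: wheel pizza cutter, 210 by 66 by 26 mm, lying flat. Origin under its centre.
- tape_roll: bystander: roll of tape, 104 mm wide, 25 mm high, lying flat. Origin under its centre.

How it is judged:
On the way, in this order (a step that is already met when the one before it is completed fails the run):
1. the counter's lever is pushed by the gripper to its stop (over 0.82 of 0.9 rad) (value of joint tally_lever above 0.82 rad and contact force between the fingers and tally above 0.3 N), for 0.1 s.
2. the lever is let go and has sprung back to rest, the lid still shut (value of joint tally_lever below 0.08 rad and contact force between each of the arm, the fingers and tally below 0.1 N and value of joint box_lid below 0.15 rad), for 0.2 s.
3. the gripper holds the lid open at 60 degrees (within 8) (value of joint box_lid between 0.907 and 1.187 rad and contact force between the fingers and box above 0.3 N), for 0.3 s.
At the end, for the whole second after the job is handed in: The fingers still hold the lid, at 60 degrees within 8 degrees (0.907 to 1.187 rad) and still (under 0.05 rad/s); the counter's lever is back at rest; no bystander was moved by more than 30 mm (all of step 3 and velocity of joint box_lid between -0.05 and 0.05 rad/s and value of joint tally_lever below 0.08 rad); the arm keeps its last pose, push and grip.
It fails at once if a bystander is moved by more than 30 mm (distance of any of kitchen_timer, toothpick_glass, squeeze_bottle, grinder, order_pad, pizza_cutter, tape_roll from where it was at the start of the episode above 0.03 m).
It also fails if it takes over 56 s, if anything falls off the work surface, if the arm or the gripper's body presses on something with over 40 N, if the wrist force passes 120 N, or if a joint passes its speed limit or range.

## Robot

A 6-joint arm with a two-finger parallel gripper is mounted at the origin on a cart in front of the work surface, level with it; the furniture and walls round the work are solid. World frame = base frame: x ahead of the robot, y to its left, z up, the work surface at z = 0. Lengths are in m, angles in rad, forces in N, time in s.
With the tool pointing down it reaches from about 0.4 to 0.825 m from the base axis. Payload 7 kg.
Tool frame: the origin (TCP) lies at the very end of the fingers, on their centre line; the grasp point (between the pads) lies 19 mm behind it; z points along the fingers, y is the line along which they close (so a half turn about z gives the same grasp; the last joint's range is limited). The gripper opens to 88 mm and grips with 3 to 60 N. Pads are 19 mm wide; open, the fingers measure 130 mm over their backs; the gripper's body (78 mm by 193 mm) begins 47 mm behind the grasp point.
Start: joints at [1.537, 0.359, 0.012, 0, -1.224, -0.288], TCP at [0.213, 0.64, 0.227] pointing down, gripper open.
Joint ranges: [-3.07, 3.07], [-1.43, 2.12], [-1.02, 1.25], [-3.03, 1.67], [-3.05, -0], [-3.03, 3.03]. Speed limits (rad/s): [2.39, 2.39, 3.01, 3.14, 3.14, 3.14].

## Interface

Orientations are given as [roll, pitch, yaw] about the fixed x, y, z axes, in that order (R = Rz(yaw) Ry(pitch) Rx(roll)).
In Python, from station import arm gives the robot as it stands. The module is installed in compiled form; this text tells all that it offers.
- The arm moves only by the shell command python3 -m crank 'ROWS' [FORCE]. ROWS is JSON, a list of rows, each an object of numbers: "dx", "dy", "dz": the shift along the world's x, y, z in m; "twist": the turn about the world's z in degrees; "grip": the opening, from -1 (shut) to 1 (fully open). A call has exactly 5 rows; each row is the pose to reach, as a shift and turn from the pose commanded when the call began; what a row does not reach only later rows make up. A row lasts 1/12 s, in which the tool goes at most 41.7 mm and 7.16 degrees, less where a joint would pass 70% of its speed; a pose out of reach is approached as far as the arm can. A call with a gripper value outside its range is refused whole. The fingers move at their own pace and stop on an object; FORCE is the grip in N (left out, the last holds). Time passes only in rows, so rows that repeat a pose let the fingers close, or fill a call up. It gives the time, the measured TCP pose, the force, the opening and the grip force at its end, in the units of the state.
- arm.get_state(): the state, without advancing time (a new reading comes with each control period).
- arm.grab_frame(name): name is "side" or "top"; returns the picture (400x640x3 uint8, red, green, blue); there is no depth.
- arm.get_calibration(name): a dict with "fx", "fy", "cx", "cy" (pixels), "k1" (the pictures are not rectified: a ray, as slopes to the right and down, at radius r is drawn at 1 + k1 r^2 times it, then the intrinsics apply), "cam_to_world" (4x4, takes a point from camera to world coordinates). Camera axes: x right, y down, z forward; pixel columns grow to the right and rows downward; lengths in m; the calibration is good to about 2 mm. A picture is of the moment at which its call begins. get_calibration takes no time and is no camera call.
- arm.job_done(): hands the job in; it is judged then, once.
The state is a dict: "t": time; "q": joint angles; "qd": joint speeds; "joint_efforts": joint torques, N m; "eef_pos": TCP position; "ee_rot": TCP orientation; "force": force on the tool from outside, world axes, zero at the start; "moment": the same for the moment, N m; "width": finger opening in m; "gripper_force": force on a finger pad.
Only numpy, scipy, OpenCV 4.12 (cv2) and the standard library are available. Lean on these libraries where they do the work, as an engineer would, in place of code of your own. Each camera call takes 0.05 s, during which the arm holds its last target. There are 200 camera calls.

## Working session

There is one attempt and no reset: what is moved stays moved. The work goes in short steps, Python scripts to look and compute and a shell command to move; the robot and the scene stay as the last step left them, time stands still between calls to the robot, and variables do not carry over. Pictures are saved under pics/ and viewed, at most 10 in all, crops included, and the job is handed in when it is done.

```bash
mkdir -p pics; python3 - <<'E'
from station import arm
import cv2, numpy as np
for n in("side","top"):
    cv2.imwrite(f"pics/{n}0.png",arm.grab_frame(n)[:,:,::-1])
    c=arm.get_calibration(n);print(n,{k:np.round(v,4).tolist() for k,v in c.items()})
s=arm.get_state();print(s)
E
```

```text
side {'fx': 481.6147, 'fy': 481.6147, 'cx': 320.7731, 'cy': 197.8318, 'k1': 0.0198, 'cam_to_world': [[-0.9906, -0.0741, 0.1146, 0.3472], [-0.1363, 0.583, -0.801, 1.4858], [-0.0075, -0.8091, -0.5877, 1.2454], [0.0, 0.0, 0.0, 1.0]]}
top {'fx': 373.1614, 'fy': 373.1614, 'cx': 314.2047, 'cy': 198.347, 'k1': 0.0192, 'cam_to_world': [[0.0162, -0.9933, 0.1145, 0.422], [-0.9996, -0.0187, -0.0211, -0.0366], [0.0231, -0.1141, -0.9932, 1.4571], [0.0, 0.0, 0.0, 1.0]]}
{'t': 0.1, 'q': array([ 1.53711256e+00,  3.59339651e-01,  1.11657112e-02, -2.95511495e-04,
       -1.22410679e+00, -2.88057298e-01]), 'qd': array([ 0.00120431, -0.00136202,  0.00078059,  0.00065571,  0.0008573 ,
        0.00168506]), 'joint_efforts': array([-1.25208488e-03, -5.84157479e+01,  2.93755299e+01,  7.01562569e+00,
        1.01411686e-02, -5.35088816e-05]), 'eef_pos': array([0.21336733, 0.63993592, 0.22570958]), 'ee_rot': array([ 3.14009048e+00, -1.55374121e-04, -3.21841568e-01]), 'force': array([ 0.11183171, -0.05641249, -0.54899449]), 'moment': array([ 0.01946374, -0.04373335,  0.00016522]), 'gripper_force': 0.0, 'width': 0.08766524655615109}
```

View pics/side0.png

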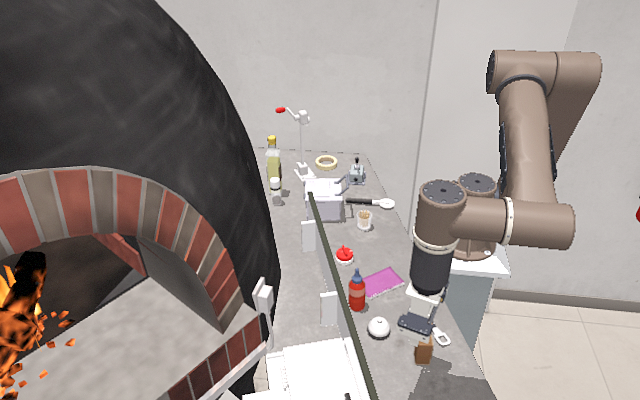

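View pics/top0.png

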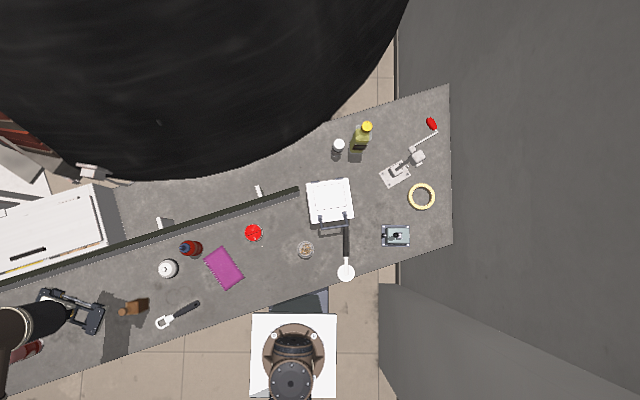

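```bash
cat > u.py <<'E'
from station import arm
import cv2, numpy as np
def ray(n,u,v):
    c=arm.get_calibration(n);x=(u-c["cx"])/c["fx"];y=(v-c["cy"])/c["fy"]
    X,Y=x,y
    for _ in range(10):
        s=1+c["k1"]*(X*X+Y*Y);X,Y=x/s,y/s
    T=np.array(c["cam_to_world"]);return T[:3,3],T[:3,:3]@[X,Y,1]
def onz(n,u,v,z):
    o,d=ray(n,u,v);return o+d*(z-o[2])/d[2]
def proj(n,p):
    c=arm.get_calibration(n);T=np.array(c["cam_to_world"]);q=T[:3,:3].T@(np.array(p)-T[:3,3])
    a=q[:2]/q[2];a=a*(1+c["k1"]*(a@a));return a[0]*c["fx"]+c["cx"],a[1]*c["fy"]+c["cy"]
def tri(ut,us):
    a,d=ray("top",*ut);b,e=ray("side",*us)
    k=np.linalg.lstsq(np.c_[d,-e],b-a,rcond=None)[0]
    p,q=a+d*k[0],b+e*k[1];return (p+q)/2,np.linalg.norm(p-q)
def crop(n,f,x,y,w,h,s):
    im=arm.grab_frame(n)[:,:,::-1][y:y+h,x:x+w];cv2.imwrite(f,cv2.resize(im,None,fx=s,fy=s,interpolation=cv2.INTER_CUBIC))
E
python3 - <<'E'
from u import *
crop("top","pics/t1.png",290,160,130,100,6)
crop("side","pics/s1.png",290,140,110,90,7)
E
```

```text
(no output)
```

View pics/t1.png

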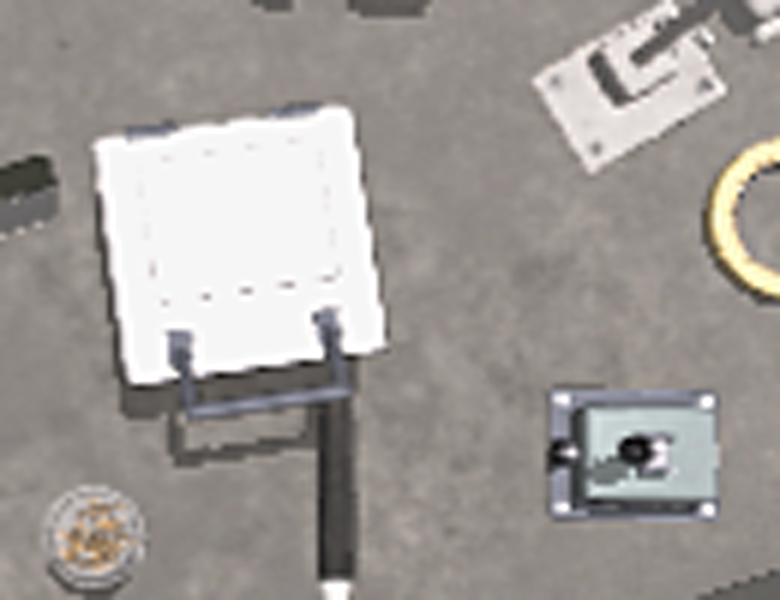

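View pics/s1.png

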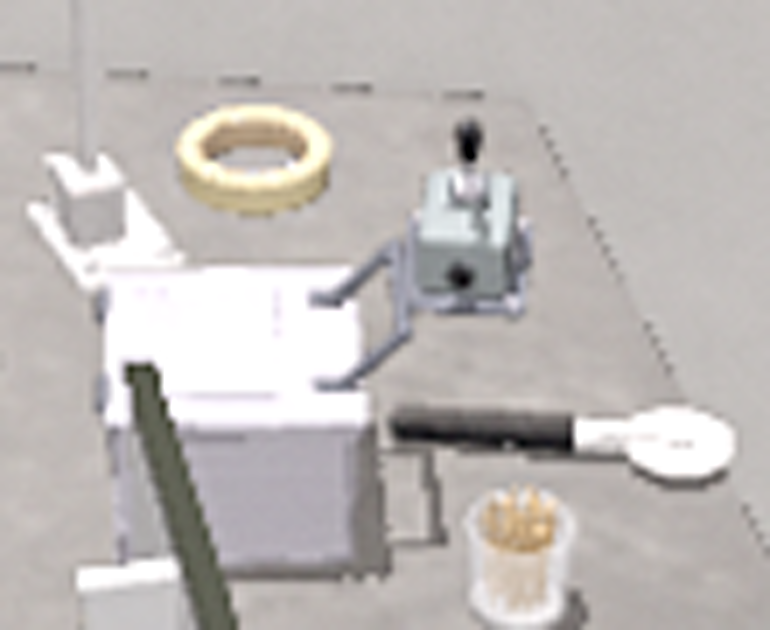

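The box is at about (330,205) in the top view with its handle bar from (322,228) to (348,225). The counter is to its right at (396,235). The timer is at (254,232), and there is a rail ending at (298,190) and a slicer with a red handle at (432,123).

```bash
python3 - <<'E'
from u import *
np.set_printoptions(precision=4,suppress=True)
T=lambda x,y:(290+x/6,160+y/6);S=lambda x,y:(290+x/7,140+y/7)
print("plate",[onz("top",*T(*p),.006) for p in((548,390),(718,390),(718,520),(548,520))])
print("knobtop",tri(T(635,447),S(468,125)), onz("top",*T(633,450),.13))
print("handle z.151",[onz("top",*T(*p),.151) for p in((190,411),(348,391))])
print("tri",tri(T(190,411),S(408,332)),tri(T(348,391),S(398,240)))
print("lid",[onz("top",*T(*p),.112) for p in((95,143),(350,106),(383,350),(130,383))])
print("rail",tri(T(45,165),S(140,368)),tri(T(45,200),S(140,368)))
print("pole red",tri((431,123),(280,110)))
print("pizza handle z.02",onz("top",*T(337,390),.02),"glass",onz("top",*T(95,535),.07))
E
```

```text
plate [array([ 0.4896, -0.3308,  0.006 ]), array([ 0.4916, -0.4416,  0.006 ]), array([ 0.4077, -0.4405,  0.006 ]), array([ 0.4059, -0.3304,  0.006 ])]
knobtop (array([ 0.4491, -0.3578,  0.1277]), np.float64(0.00391602925103158)) [ 0.4492 -0.356   0.13  ]
handle z.151 [array([ 0.467 , -0.0922,  0.151 ]), array([ 0.4802, -0.1843,  0.151 ])]
tri (array([ 0.4644, -0.0924,  0.149 ]), np.float64(0.005204544489075177)) (array([ 0.4782, -0.1844,  0.1507]), np.float64(0.004026880617437179))
lid [array([ 0.6296, -0.0339,  0.112 ]), array([ 0.6555, -0.1889,  0.112 ]), array([ 0.507 , -0.2097,  0.112 ]), array([ 0.4845, -0.0576,  0.112 ])]
rail (array([ 0.6046, -0.0055,  0.1727]), np.float64(0.004427319653076132)) (array([ 0.5944, -0.0051,  0.1722]), np.float64(0.015792066122821982))
pole red (array([ 0.8023, -0.4306,  0.3053]), np.float64(0.0034154790276740943))
pizza handle z.02 [ 0.4865 -0.192   0.02  ] glass [ 0.3929 -0.0383  0.07  ]
```

```bash

python3 -m crank '[{"dx":0.032,"dy":-0.01,"dz":0.02,"twist":-7,"grip":-1},{"dx":0.064,"dy":-0.02,"dz":0.04,"twist":-14,"grip":-1},{"dx":0.096,"dy":-0.03,"dz":0.06,"twist":-21,"grip":-1},{"dx":0.128,"dy":-0.04,"dz":0.08,"twist":-28,"grip":-1},{"dx":0.16,"dy":-0.05,"dz":0.1,"twist":-35,"grip":-1}]' 20
python3 -m crank '[{"dx":0.01,"dy":-0.039,"dz":0,"twist":-7,"grip":-1},{"dx":0.02,"dy":-0.078,"dz":0,"twist":-14,"grip":-1},{"dx":0.03,"dy":-0.117,"dz":0,"twist":-21,"grip":-1},{"dx":0.04,"dy":-0.156,"dz":0,"twist":-28,"grip":-1},{"dx":0.05,"dy":-0.195,"dz":0,"twist":-35,"grip":-1}]'
```

```text
t: 0.62
eef_pos: [0.3747, 0.5896, 0.3275]
ee_rot: [3.141, -0.0, -0.938]
force: [1.1, 0.8, -0.3]
width: 0.0598
gripper_force: 0.0
t: 1.03
eef_pos: [0.4236, 0.3933, 0.3264]
ee_rot: [3.141, -0.0, -1.55]
force: [0.7, 0.4, 0.7]
width: 0.0268
gripper_force: 0.0
```

```bash

python3 -m crank '[{"dx":0.012,"dy":-0.039,"dz":0,"twist":-1,"grip":-1},{"dx":0.024,"dy":-0.078,"dz":0,"twist":-1,"grip":-1},{"dx":0.036,"dy":-0.117,"dz":0,"twist":-1,"grip":-1},{"dx":0.048,"dy":-0.156,"dz":0,"twist":-1,"grip":-1},{"dx":0.06,"dy":-0.195,"dz":0,"twist":-1,"grip":-1}]'
python3 -m crank '[{"dx":0.005,"dy":-0.039,"dz":0,"twist":0,"grip":-1},{"dx":0.01,"dy":-0.078,"dz":0,"twist":0,"grip":-1},{"dx":0.01,"dy":-0.117,"dz":0,"twist":0,"grip":-1},{"dx":0.01,"dy":-0.156,"dz":0,"twist":0,"grip":-1},{"dx":0.01,"dy":-0.195,"dz":0,"twist":0,"grip":-1}]'
python3 -m crank '[{"dx":-0.005,"dy":-0.039,"dz":0,"twist":0,"grip":-1},{"dx":-0.01,"dy":-0.078,"dz":0,"twist":0,"grip":-1},{"dx":-0.015,"dy":-0.117,"dz":0,"twist":0,"grip":-1},{"dx":-0.02,"dy":-0.156,"dz":0,"twist":0,"grip":-1},{"dx":-0.025,"dy":-0.195,"dz":0,"twist":0,"grip":-1}]'
```

```text
t: 1.45
eef_pos: [0.4834, 0.1984, 0.3268]
ee_rot: [-3.141, 0.0, -1.561]
force: [1.9, 0.1, 0.2]
width: 0.001
gripper_force: 0.0
t: 1.87
eef_pos: [0.493, 0.0034, 0.3267]
ee_rot: [-3.141, 0.0, -1.561]
force: [1.3, 0.8, 0.4]
width: 0.0006
gripper_force: 0.0
t: 2.28
eef_pos: [0.4677, -0.1914, 0.3268]
ee_rot: [-3.141, 0.0, -1.561]
force: [0.9, 0.5, 0.1]
width: 0.0003
gripper_force: 0.0
```

```bash

python3 -m crank '[{"dx":-0.007,"dy":-0.039,"dz":0,"twist":0,"grip":-1},{"dx":-0.014,"dy":-0.078,"dz":0,"twist":0,"grip":-1},{"dx":-0.019,"dy":-0.115,"dz":0,"twist":0,"grip":-1},{"dx":-0.019,"dy":-0.115,"dz":-0.035,"twist":0,"grip":-1},{"dx":-0.019,"dy":-0.115,"dz":-0.07,"twist":0,"grip":-1}]'
python3 -m crank '[{"dx":0,"dy":0,"dz":-0.035,"twist":0,"grip":-1},{"dx":0,"dy":0,"dz":-0.07,"twist":0,"grip":-1},{"dx":0,"dy":0,"dz":-0.105,"twist":0,"grip":-1},{"dx":0,"dy":0,"dz":-0.135,"twist":0,"grip":-1},{"dx":0,"dy":0,"dz":-0.155,"twist":0,"grip":-1}]'
python3 - <<'E'
from u import *
crop("top","pics/t2.png",350,180,90,80,7)
crop("side","pics/s2.png",320,130,90,80,7)
print(arm.get_state()["eef_pos"])
a,b=cv2.imread("pics/t2.png"),cv2.imread("pics/s2.png")
cv2.imwrite("pics/ts2.png",cv2.resize(np.hstack([a,b]),(800,356)))
E
```

```text
t: 2.7
eef_pos: [0.4497, -0.3073, 0.257]
ee_rot: [-3.138, -0.001, -1.565]
force: [1.2, 0.4, -1.6]
width: 0.0003
gripper_force: 0.0
t: 3.12
eef_pos: [0.4477, -0.3041, 0.0984]
ee_rot: [3.138, 0.001, -1.562]
force: [-0.0, 0.4, -0.2]
width: 0.0005
gripper_force: 0.0
[ 0.44689674 -0.30379391  0.09806164]
```

View pics/ts2.png

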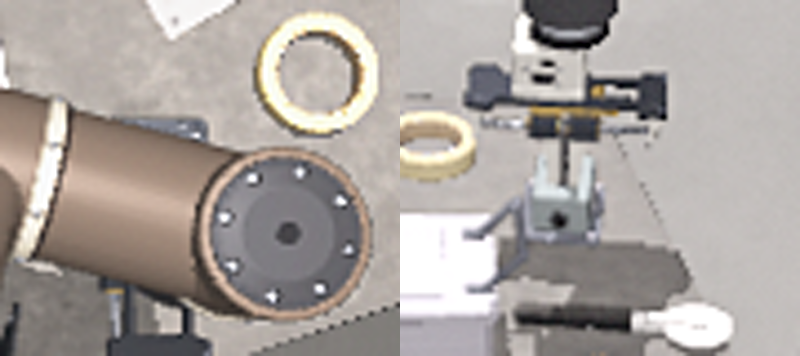

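The right (side) half shows the closed fingers hanging at about (565,160), squarely on the counter's +y side and in line with the lever. I'll push now.

```bash

python3 -m crank '[{"dx":0.002,"dy":-0.015,"dz":0,"twist":0,"grip":-1},{"dx":0.002,"dy":-0.03,"dz":0,"twist":0,"grip":-1},{"dx":0.002,"dy":-0.045,"dz":0,"twist":0,"grip":-1},{"dx":0.002,"dy":-0.058,"dz":0,"twist":0,"grip":-1},{"dx":0.002,"dy":-0.07,"dz":0,"twist":0,"grip":-1}]'
python3 -m crank '[{"dx":0,"dy":-0.003,"dz":0,"twist":0,"grip":-1},{"dx":0,"dy":-0.006,"dz":0,"twist":0,"grip":-1},{"dx":0,"dy":-0.009,"dz":0,"twist":0,"grip":-1},{"dx":0,"dy":-0.009,"dz":0,"twist":0,"grip":-1},{"dx":0,"dy":-0.009,"dz":0,"twist":0,"grip":-1}]'
```

```text
t: 3.63
eef_pos: [0.4522, -0.3755, 0.1032]
ee_rot: [-3.14, -0.0, -1.561]
force: [0.2, 5.4, 3.1]
width: 0.0005
gripper_force: 2.5
t: 4.05
eef_pos: [0.4515, -0.3831, 0.1017]
ee_rot: [-3.142, 0.001, -1.561]
force: [0.2, 5.6, 2.8]
width: 0.0003
gripper_force: 3.0
```

```bash

python3 -m crank '[{"dx":0,"dy":-0.002,"dz":0,"twist":0,"grip":-1},{"dx":0,"dy":-0.004,"dz":0,"twist":0,"grip":-1},{"dx":0,"dy":-0.004,"dz":0,"twist":0,"grip":-1},{"dx":0,"dy":-0.004,"dz":0,"twist":0,"grip":-1},{"dx":0,"dy":-0.004,"dz":0,"twist":0,"grip":-1}]'
python3 -m crank '[{"dx":0,"dy":-0.002,"dz":0,"twist":0,"grip":-1},{"dx":0,"dy":-0.004,"dz":0,"twist":0,"grip":-1},{"dx":0,"dy":-0.004,"dz":0,"twist":0,"grip":-1},{"dx":0,"dy":-0.004,"dz":0,"twist":0,"grip":-1},{"dx":0,"dy":-0.004,"dz":0,"twist":0,"grip":-1}]'
```

```text
t: 4.47
eef_pos: [0.4514, -0.3864, 0.1012]
ee_rot: [3.141, 0.001, -1.561]
force: [1.0, 6.9, 1.0]
width: 0.0007
gripper_force: 3.5
t: 4.88
eef_pos: [0.4513, -0.3895, 0.1006]
ee_rot: [3.141, 0.003, -1.561]
force: [3.0, 9.5, -2.7]
width: 0.0005
gripper_force: 5.1
```

```bash

python3 -m crank '[{"dx":0,"dy":-0.003,"dz":0,"twist":0,"grip":-1},{"dx":0,"dy":-0.006,"dz":0,"twist":0,"grip":-1},{"dx":0,"dy":-0.006,"dz":0,"twist":0,"grip":-1},{"dx":0,"dy":-0.006,"dz":0,"twist":0,"grip":-1},{"dx":0,"dy":-0.006,"dz":0,"twist":0,"grip":-1}]'
python3 - <<'E'
from u import *
crop("side","pics/s3.png",320,130,90,80,7)
E
```

```text
t: 5.3
eef_pos: [0.4511, -0.3908, 0.1003]
ee_rot: [3.14, 0.009, -1.561]
force: [4.5, 35.3, 7.6]
width: 0.0004
gripper_force: 17.7
```

View pics/s3.png

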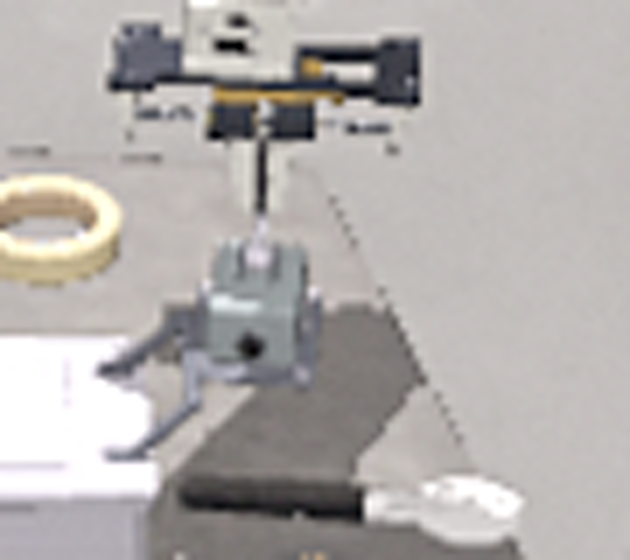

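The fingers have pushed the lever over: the knob is hidden behind them at about (260,190). The force jumped to 35 N, so it is on its stop. I'll back off, let it spring back, then rise.

```bash

python3 -m crank '[{"dx":0,"dy":0.02,"dz":0,"twist":0,"grip":-1},{"dx":0,"dy":0.04,"dz":0,"twist":0,"grip":-1},{"dx":0,"dy":0.06,"dz":0,"twist":0,"grip":-1},{"dx":0,"dy":0.08,"dz":0,"twist":0,"grip":-1},{"dx":0,"dy":0.097,"dz":0,"twist":0,"grip":-1}]'
python3 -m crank '[{"dx":0,"dy":0,"dz":0,"twist":0,"grip":-1},{"dx":0,"dy":0,"dz":0.03,"twist":0,"grip":-1},{"dx":0,"dy":0,"dz":0.065,"twist":0,"grip":-1},{"dx":0,"dy":0,"dz":0.1,"twist":0,"grip":-1},{"dx":0,"dy":0,"dz":0.135,"twist":0,"grip":-1}]'
python3 -m crank '[{"dx":0,"dy":0,"dz":0.02,"twist":7,"grip":0},{"dx":0,"dy":0.03,"dz":0.02,"twist":7.8,"grip":0},{"dx":0.005,"dy":0.065,"dz":0.02,"twist":7.8,"grip":0},{"dx":0.01,"dy":0.1,"dz":0.02,"twist":7.8,"grip":0},{"dx":0.015,"dy":0.135,"dz":0.02,"twist":7.8,"grip":0}]'
```

```text
t: 5.77
eef_pos: [0.4515, -0.2996, 0.1018]
ee_rot: [-3.141, -0.001, -1.56]
force: [-0.0, 0.8, -0.7]
width: 0.0005
gripper_force: 0.0
t: 6.18
eef_pos: [0.4512, -0.301, 0.2384]
ee_rot: [3.141, -0.001, -1.561]
force: [1.2, -0.3, -0.8]
width: 0.0002
gripper_force: 0.0
t: 6.6
eef_pos: [0.4664, -0.165, 0.2571]
ee_rot: [-3.141, -0.001, -1.426]
force: [1.4, 0.6, -1.2]
width: 0.0283
gripper_force: 0.0
```

```bash

python3 -m crank '[{"dx":0.007,"dy":0.027,"dz":0,"twist":0,"grip":0},{"dx":0.007,"dy":0.027,"dz":-0.03,"twist":0,"grip":0},{"dx":0.007,"dy":0.027,"dz":-0.06,"twist":0,"grip":0},{"dx":0.007,"dy":0.027,"dz":-0.08,"twist":0,"grip":0},{"dx":0.007,"dy":0.027,"dz":-0.085,"twist":0,"grip":0}]'
python3 - <<'E'
from u import *
crop("side","pics/s4.png",300,120,100,80,7)
print(arm.get_state()["eef_pos"])
E
```

```text
t: 7.02
eef_pos: [0.4715, -0.1386, 0.1685]
ee_rot: [3.137, 0.001, -1.425]
force: [-1.1, 0.1, -0.3]
width: 0.0438
gripper_force: 0.0
[ 0.47208988 -0.13886705  0.16939098]
```

View pics/s4.png

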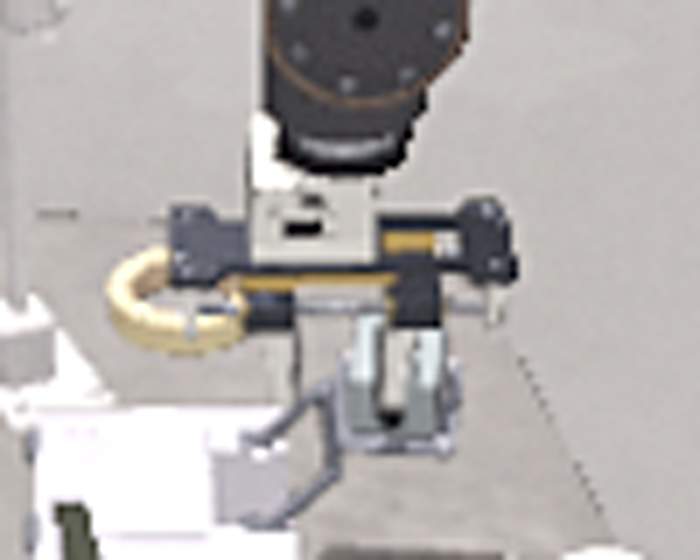

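The open fingers at crop x≈285 and x≈400 straddle the bar at x≈330, between the legs. I'll descend and close.

```bash

python3 -m crank '[{"dx":0,"dy":0,"dz":-0.012,"twist":0,"grip":0},{"dx":0,"dy":0,"dz":-0.024,"twist":0,"grip":0},{"dx":0,"dy":0,"dz":-0.036,"twist":0,"grip":0},{"dx":0,"dy":0,"dz":-0.036,"twist":0,"grip":-0.3},{"dx":0,"dy":0,"dz":-0.036,"twist":0,"grip":-1}]' 15
python3 -m crank '[{"dx":0,"dy":0,"dz":0,"twist":0,"grip":-1},{"dx":0,"dy":0,"dz":0,"twist":0,"grip":-1},{"dx":0,"dy":0,"dz":0,"twist":0,"grip":-1},{"dx":0,"dy":0,"dz":0,"twist":0,"grip":-1},{"dx":0,"dy":0,"dz":0,"twist":0,"grip":-1}]' 25
```

```text
t: 7.48
eef_pos: [0.4741, -0.1391, 0.1366]
ee_rot: [-3.141, -0.001, -1.425]
force: [0.2, -0.8, 0.2]
width: 0.0352
gripper_force: 0.0
t: 7.9
eef_pos: [0.4752, -0.1385, 0.1365]
ee_rot: [-3.138, -0.0, -1.424]
force: [3.8, -0.0, -1.4]
width: 0.0092
gripper_force: 25.0
```

```bash

python3 -m crank '[{"dx":0.004,"dy":0.0006,"dz":0.015,"twist":0,"grip":-1},{"dx":0.0096,"dy":0.0014,"dz":0.029,"twist":0,"grip":-1},{"dx":0.0163,"dy":0.0024,"dz":0.043,"twist":0,"grip":-1},{"dx":0.0241,"dy":0.0036,"dz":0.0563,"twist":0,"grip":-1},{"dx":0.033,"dy":0.0049,"dz":0.0688,"twist":0,"grip":-1}]'
python3 -m crank '[{"dx":0.01,"dy":0.0015,"dz":0.0117,"twist":0,"grip":-1},{"dx":0.021,"dy":0.0031,"dz":0.0224,"twist":0,"grip":-1},{"dx":0.0328,"dy":0.0048,"dz":0.0321,"twist":0,"grip":-1},{"dx":0.0455,"dy":0.0067,"dz":0.0408,"twist":0,"grip":-1},{"dx":0.0587,"dy":0.0087,"dz":0.0483,"twist":0,"grip":-1}]'
```

```text
t: 8.32
eef_pos: [0.5052, -0.1337, 0.2045]
ee_rot: [3.139, 0.001, -1.425]
force: [-1.6, 0.1, -4.6]
width: 0.009
gripper_force: 25.0
t: 8.73
eef_pos: [0.5623, -0.1251, 0.2545]
ee_rot: [3.137, 0.001, -1.425]
force: [-12.4, 5.4, 12.9]
width: 0.0088
gripper_force: 25.1
```

```bash

python3 -m crank '[{"dx":0.009,"dy":0.001,"dz":0.0055,"twist":0,"grip":-1},{"dx":0.018,"dy":0.003,"dz":0.0095,"twist":0,"grip":-1},{"dx":0.028,"dy":0.005,"dz":0.013,"twist":0,"grip":-1},{"dx":0.028,"dy":0.005,"dz":0.013,"twist":0,"grip":-1},{"dx":0.028,"dy":0.005,"dz":0.013,"twist":0,"grip":-1}]'
python3 -m crank '[{"dx":0,"dy":0,"dz":0,"twist":0,"grip":-1},{"dx":0,"dy":0,"dz":0,"twist":0,"grip":-1},{"dx":0,"dy":0,"dz":0,"twist":0,"grip":-1},{"dx":0,"dy":0,"dz":0,"twist":0,"grip":-1},{"dx":0,"dy":0,"dz":0,"twist":0,"grip":-1}]'
python3 - <<'E'
from u import *
crop("side","pics/s5.png",260,110,110,90,7)
s=arm.get_state();p=s["eef_pos"];print(p,s["force"])
p=p+[0,0,.019-.004]
# angle from displacement of bar relative to shut pose
d=p-np.array([.4752,-.1385,.1515]);f=d[0]*.989+d[1]*.146
print(np.degrees(np.arctan2(.041+d[2],.172-f))-13.4,np.hypot(.041+d[2],.172-f))
E
```

```text
t: 9.15
eef_pos: [0.5928, -0.1204, 0.2669]
ee_rot: [3.141, -0.001, -1.424]
force: [-5.3, 0.1, 8.5]
width: 0.0088
gripper_force: 25.0
t: 9.57
eef_pos: [0.5922, -0.1205, 0.2668]
ee_rot: [3.14, -0.001, -1.425]
force: [-4.6, 0.0, 6.9]
width: 0.009
gripper_force: 25.0
[ 0.59219233 -0.12047705  0.2667858 ] [-4.2678315   0.60084156  6.69656095]
59.20440976548078 0.17949531840318678
```

View pics/s5.png

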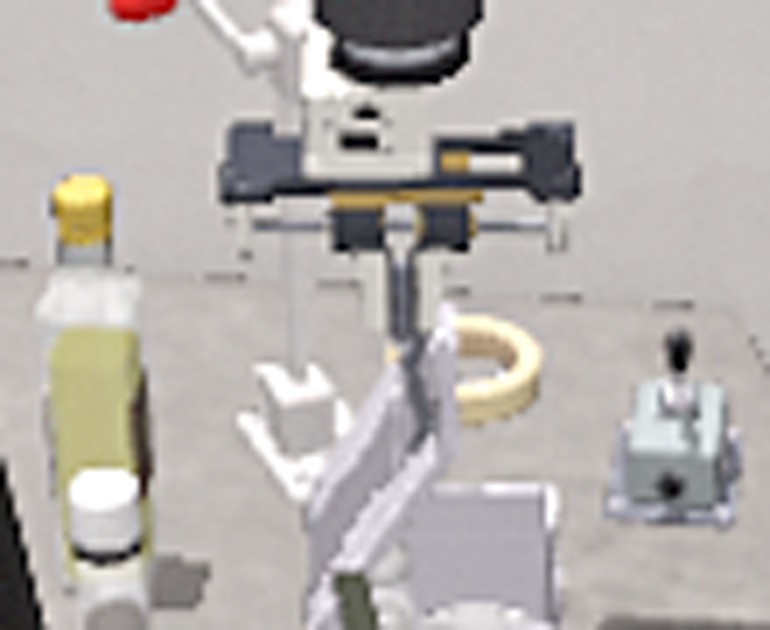

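The lid stands open at about 59° with the bar gripped at about (405,290). The lever is back at rest at (680,350), and the bystanders in this crop stand where they were. I'm handing in.

```bash
python3 -c "
from station import arm
print(arm.job_done())"
```

```text
the job is handed in; nothing more can be done
None
```

I pushed the counter's lever to its stop and it sprang back; the gripper is now holding the lid steady at about 59° (60° asked), and I handed the job in, but the hand-in returned no verdict.

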